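Open the fittings case and slide its tray aside

ROBOT

A 7-joint arm with a two-finger parallel gripper is mounted at the origin on the work surface. World frame = base frame: x ahead of the robot, y to its left, z up, the work surface at z = 0. Lengths are in m, angles in rad, forces in N, time in s.
With the tool pointing down it reaches from about 0.4 to 0.85 m from the base axis. Payload 10.4 kg.
Tool frame: the origin (TCP) lies midway between the tips of the shut fingers; the grasp point (between the pads) lies 19 mm behind it; z points along the fingers, y is the direction in which the jaws open and shut (so a half turn about z gives the same grasp; the last joint's range is limited). The gripper opens to 87 mm and grips with 3 to 60 N. Pads are 19 mm wide; open, the fingers measure 117 mm over their backs; the gripper's body (75 mm by 190 mm) begins 51 mm behind the grasp point.
Start: joints at [-1.333, 0.332, -0.065, 1.46, 0.022, 1.35, -0.088], TCP at [0.161, 0.604, 0.223] pointing down, gripper open.
Joint ranges: [-2.6, 2.6], [-0.5, 2.12], [-1.47, 1.34], [0.16, 2.42], [-1.27, 4.41], [0.06, 2.06], [-2.6, 2.6]. Speed limits (rad/s): [2.22, 2.22, 2.79, 2.79, 3.14, 3.14, 3.14].

INTERFACE

Orientations are given as a unit quaternion [x, y, z, w].
In Python, from bench import r gives the robot as it stands.
- The arm moves only by the tool step_arm, never from a script. Its argument "increments" is a list of rows, each a list of 2 entries, a list of its own where there are three numbers: the shift along the tool's x, y, z in m, then the turn, a rotation vector about the tool's x, y, z in rad. A call has 1 to 5 rows; each row is the pose to reach, as a shift and turn from the pose measured when the call began, along the tool's axes at that moment; what a row does not reach only later rows make up. A row lasts 1/10 s, in which the tool goes at most 50 mm and 8.59 degrees, less where a joint would pass 70% of its speed; a pose out of reach is approached as far as the arm can. A call with a gripper value outside its range is refused whole. "hand" is the closure, from -1 (fully open) to 1 (shut), so that 0 is half open, set as the call begins (left out, the last holds). The fingers move at their own pace and stop on an object; "grip_force" is the grip in N (left out, the last holds). Time passes only in rows, so rows that repeat a pose let the fingers close. It gives the time, the measured TCP pose, the force and the opening at its end, in the units of the state.
- r.read_state(): the state, without advancing time (a new reading comes with each control period).
- r.camera(name): name is "scene" or "top" or "wrist"; returns a dict with "pixels" (480x640x3 uint8, blue, green, red), "camera_matrix" (3x3 intrinsics, pixels), "extrinsics" (4x4, takes a point from camera to world coordinates). Camera axes: x right, y up, looking along -z (the intrinsics and any distortion apply to the point x, -y, -z); pixel columns grow to the right and rows downward; lengths in m; the calibration is good to about 2 mm. A picture is of the moment at which its call begins. There is no depth.
- r.close_job(): hands the job in, once; it reports no verdict.
The state is a dict: "time": time; "joint_positions": joint angles; "joint_vel": joint speeds; "joint_torque": joint torques, N m; "ee_pos": TCP position; "eef_rot": TCP orientation; "ft_force": force on the tool from outside, world axes, zero at the start; "torque": the same for the moment, N m; "width": finger opening in m.
Only numpy, scipy, OpenCV 4.12 (cv2) and the standard library are available. Lean on these libraries where they do the work, as an engineer would, in place of code of your own. Each camera call takes 0.05 s, during which the arm holds its last target.

TASK

With the fingertips only, pinching and lifting nothing, open the wider, lower of the two grey steel fittings cases: push its lid up from under the front lip and over past upright until it rests open by its own weight. Then push the sliding tray inside from the case's left end (as seen facing its lip) fully across to the right end, to uncover the fittings under it. Work gently so that the case stays put, leave the taller case shut, and do not disturb the things lying around.

Things in the scene. Friction and masses are not known exactly. Their poses are not given: they have to be found in the camera images.
- case: the wide low case of grey sheet steel, loose on the bench, about 2.4 kg: 130 mm deep (its x), 220 mm wide (its y), 95 mm tall, walls 3 mm, plus the lid 3.5 mm above. Origin under its middle, z up. Its front with the lip looks along its own -x, towards the robot but turned well to the robot's left; its +y is the left end seen facing the lip. The front carries a blank card; a drop handle stands 9 mm off each end wall
- lid (a joint): hinge of the wide case's lid (about 0.3 kg, no spring, hardly any friction), rad: 0 shut, grows as the front edge rises and goes back; balances near 1.57, beyond that it falls open by itself onto its stop at 1.92, before that it falls shut
- lid_hinge (a point): middle of that lid's hinge line, at the back of the case, 97 mm above its underside, 69 mm behind its middle; the hinge line runs along the case's y
- lid_lip (a point): middle of the rolled front edge (6 mm thick) of the lid's finger lip, 162 mm from the hinge line; the lip is a level sheet 80 mm wide, 3 mm thick, that stands out 24 mm in front of the lid's 12 mm deep front skirt; below the lip the space in front of the case is free down to the bench. The point moves with the lid
- tray (a joint): slide of the tray inside the wide case, m: 0 at the left end (case +y), 0.110 at the right end stop (case -y); needs about 1.5 N, stays where it is left
- tray_wall (a point): middle of the top edge, inner face, of the tray's right-hand wall (case -y side); moves with the tray; pushing it towards the case's -y slides the tray. Open steel tray 116 mm (case x) by 100 mm (case y), 28 mm deep, walls and floor 3 mm, underside 61.5 mm above the case's underside. Screws lie in its left half only, up to 11 mm above its underside; 45 mm of floor beside this wall is bare
- spare_case: the other grey steel case, loose, narrower and taller: 120 mm deep, 140 mm wide, 130 mm tall, with a lid and lip of its own; must stay shut. Origin under its middle, its lip faces its own -x
- spare_lid (a joint): hinge of the taller case's lid, rad: 0 shut, grows as it opens
- strap_hinge: loose forged strap hinge lying flat, 170 x 34 x 5 mm with an 18 mm knuckle at one end; origin under its middle; bystander
- barrel_hinge: loose steel barrel hinge lying on the bench, 90 mm long, 16 mm thick; origin under its middle; bystander
- spanner: loose open-ended spanner lying flat, 170 mm long; bystander
- spray_can: loose upright aluminium spray can, 58 mm across, 175 mm tall; origin under its middle; bystander
- ring_pull: loose black ring lying flat, 84 mm across, 11 mm thick; origin under its middle; bystander
- hinge_pin: loose steel hinge pin standing on its 44 mm foot, 60 mm tall; origin under its middle; bystander
- screw_carton: loose small open cardboard carton of screws, 130 x 100 x 75 mm; origin under its middle; bystander
Not all that is in view belongs to the job. What is shaped like the spare_case but red is not meant.

How it is judged:
On the way, in this order (a step that is already met when the one before it is completed fails the run):
1. the wide case's lid has gone past upright and lies open on its stop (value of joint lid above 1.82 rad and value of joint tray below 0.06 m), for 0.2 s.
2. the tray is fully across at the right end, the lid still open (value of joint tray above 0.103 m and value of joint lid above 1.82 rad), for 0.2 s.
At the end, for the whole second after the job is handed in: The wide case's lid rests open on its stop (over 1.82 of 1.92 rad), its tray is within 7 mm of the right end stop, both still; the case stands flat within 35 mm of where it was; the taller case is shut (under 0.1 rad) and it and all bystanders lie within 30 mm of where they were (all of step 2 and velocity of joint lid between -0.1 and 0.1 rad/s and velocity of joint tray between -0.02 and 0.02 m/s and distance of case from where it was at the start of the episode below 0.035 m and angle between case's own z axis and vertical below 0.05 rad and linear speed of case below 0.02 m/s and distance of each of strap_hinge, barrel_hinge, spanner, spray_can, ring_pull, hinge_pin, screw_carton, spare_case from where it was at the start of the episode below 0.03 m and value of joint spare_lid below 0.1 rad); the robot touches nothing.
It fails at once if the wide case is lifted or tipped (height (world z) of case above 0.012 m or angle between case's own z axis and vertical above 0.12 rad).
It fails at once if the wide case is shoved more than 45 mm (distance of case from where it was at the start of the episode above 0.045 m).
It fails at once if the lid, tray or case is pinched or forced (over 35 N from the fingers) (contact force between the fingers and case above 35 N).
It fails at once if the taller case is opened or shoved (value of joint spare_lid above 0.15 rad or distance of spare_case from where it was at the start of the episode above 0.04 m).
It fails at once if a bystander is picked up or disturbed (distance of any of strap_hinge, barrel_hinge, spanner, spray_can, ring_pull, hinge_pin, screw_carton from where it was at the start of the episode above 0.04 m).
It also fails if it takes over 59 s, if anything falls off the work surface, if the arm or the gripper's body presses on something with over 40 N, if the wrist force passes 120 N, or if a joint passes its speed limit or range.

## Working session

There is one attempt and no reset: what is moved stays moved. The work goes in short steps, Python scripts to look and compute and a tool call to move; the robot and the scene stay as the last step left them, time stands still between calls to the robot, and variables do not carry over. Pictures are saved under pics/ and viewed, and the job is handed in when it is done.

Besides the shell and the picture viewer there is one more tool, called after "Emit:" as name(argument=value, ...) on one line, values as JSON. step_arm: Moves the arm, as the interface text tells. Its arguments: {"type":"object","properties":{"increments":{"type":"array"},"hand":{"type":"number"},"grip_force":{"type":"number"}},"required":["increments"]}

```bash
mkdir -p pics; ls; python3 - <<'E'
from bench import r
import cv2,numpy as np
print(r.read_state())
for n in ["scene","top","wrist"]:
    c=r.camera(n); cv2.imwrite(f"pics/{n}0.png",c["pixels"]); print(n,c["camera_matrix"].tolist(),np.round(c["extrinsics"],4).tolist())
E
```

```text
pics
{'time': 0.0, 'joint_positions': array([-1.33257698,  0.33284082, -0.06472   ,  1.4609421 ,  0.0215931 ,
        1.34990662, -0.08849338]), 'joint_vel': array([-1.88622694e-03,  1.24371861e-04,  8.18769142e-04, -3.66288092e-05,
       -5.80570146e-04, -5.53408815e-04, -8.96082246e-04]), 'joint_torque': array([-3.44219252e-04, -6.23263335e+01,  2.44027027e-02, -3.89895165e+01,
       -6.12960686e-02,  3.97766777e-02,  1.52953635e-04]), 'ee_pos': array([0.16106159, 0.60348656, 0.22177301]), 'eef_rot': array([ 1.30017999e-01,  9.91511386e-01, -6.97783281e-04, -6.47843639e-05]), 'ft_force': array([0.81845019, 0.18997147, 0.15037135]), 'torque': array([-0.04766661, -0.0148148 ,  0.04120621]), 'width': 0.08716844442050256}
scene [[438.9694952005456, 0.0, 325.9121952605974], [0.0, 438.9694952005456, 233.87290005973594], [0.0, 0.0, 1.0]] [[-0.7971, -0.4453, 0.4078, 0.8604], [0.6037, -0.5732, 0.5541, 0.5308], [-0.013, 0.6879, 0.7257, 0.8154], [0.0, 0.0, 0.0, 1.0]]
top [[612.3283014551591, 0.0, 313.92992628006937], [0.0, 612.3283014551591, 232.06844459735004], [0.0, 0.0, 1.0]] [[0.0104, 0.9963, -0.0852, 0.3526], [-0.9998, 0.0087, -0.0203, -0.031], [-0.0195, 0.0854, 0.9962, 1.5462], [0.0, 0.0, 0.0, 1.0]]
wrist [[411.4616264052808, 0.0, 310.12522924558715], [0.0, 411.4616264052808, 234.72695382191105], [0.0, 0.0, 1.0]] [[0.2586, -0.9213, -0.2903, 0.0803], [0.966, 0.2462, 0.0792, 0.6248], [-0.0015, -0.3009, 0.9537, 0.3843], [0.0, 0.0, 0.0, 1.0]]
```

View pics/scene0.png

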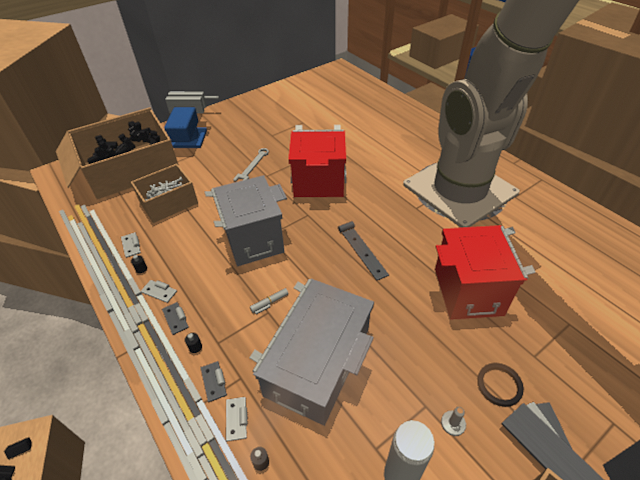

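View pics/top0.png

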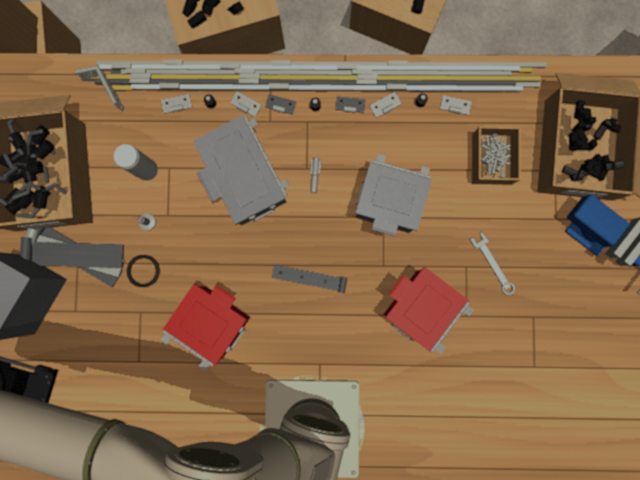

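View pics/wrist0.png

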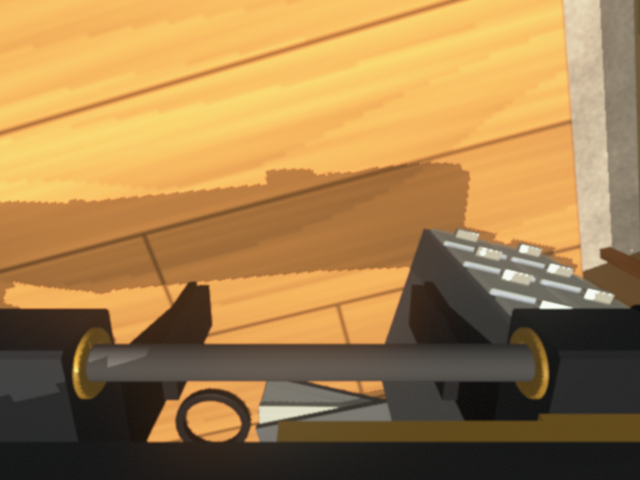

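Candidates: grey wide, low case at top (240,170) and scene (315,350). The narrower, taller grey one is at top (393,195), and two red ones are at (205,323) and (427,308). The wide grey one, with its lip at top (210,188), fits. I'll confirm it in a crop.

```bash
python3 - <<'E'
import cv2
a=cv2.imread("pics/top0.png"); cv2.imwrite("pics/top0c.png",cv2.resize(a[105:235,180:310],None,fx=4.6,fy=4.6,interpolation=cv2.INTER_CUBIC))
a=cv2.imread("pics/scene0.png"); cv2.imwrite("pics/scene0c.png",cv2.resize(a[270:430,230:400],None,fx=3.7,fy=3.7,interpolation=cv2.INTER_CUBIC))
E
```

```text
(no output)
```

View pics/top0c.png

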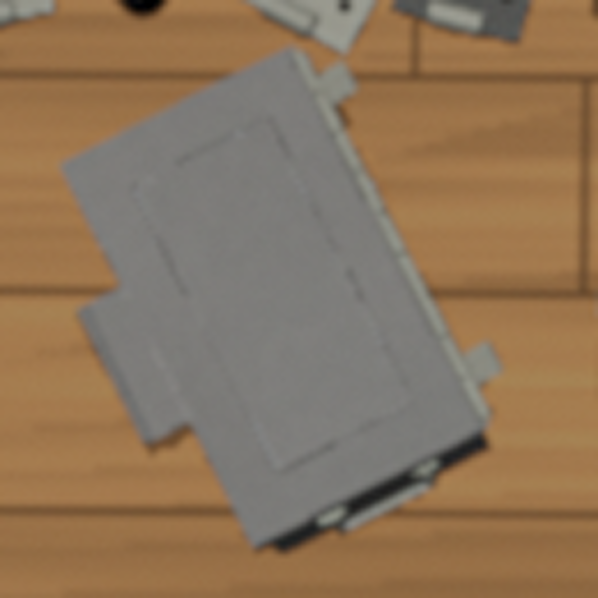

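View pics/scene0c.png

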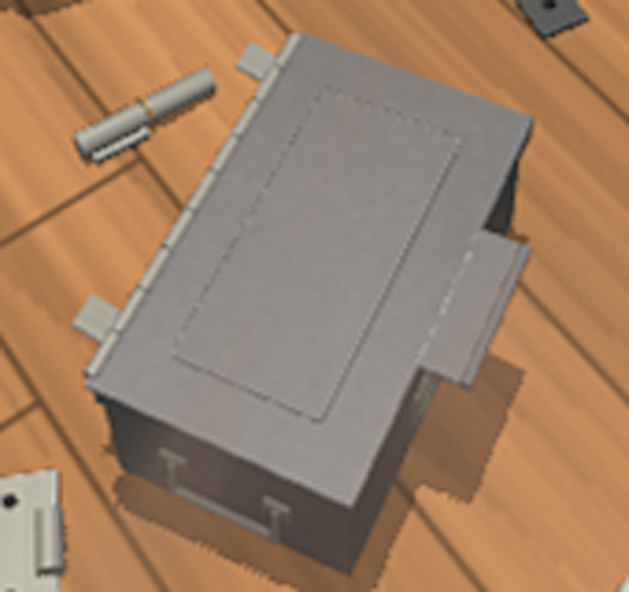

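```bash
cat > h.py <<'E'
import numpy as np,cv2
CAM={"scene":([[438.9695,0,325.9122],[0,438.9695,233.8729],[0,0,1]],[[-0.7971,-0.4453,0.4078,0.8604],[0.6037,-0.5732,0.5541,0.5308],[-0.013,0.6879,0.7257,0.8154],[0,0,0,1]]),
"top":([[612.3283,0,313.9299],[0,612.3283,232.0684],[0,0,1]],[[0.0104,0.9963,-0.0852,0.3526],[-0.9998,0.0087,-0.0203,-0.031],[-0.0195,0.0854,0.9962,1.5462],[0,0,0,1]])}
def proj(cam,P,K=None,E=None):
    if K is None: K,E=map(np.array,CAM[cam])
    P=np.atleast_2d(P); c=(P-E[:3,3])@E[:3,:3]; c=c*[1,-1,-1]
    u=c@np.array(K).T; return u[:,:2]/u[:,2:]
def ray(cam,u,z):
    K,E=map(np.array,CAM[cam])
    d=np.linalg.inv(K)@[u[0],u[1],1]; d=E[:3,:3]@(d*[1,-1,-1]); o=E[:3,3]
    return o+d*(z-o[2])/d[2]
E
python3 - <<'E'
from h import *
from scipy.optimize import least_squares
T=np.array([[63,165],[258,548],[298,47],[487,415],[80,312],[150,445]])/4.6+[180,105]
S=np.array([[353,503],[532,122],[90,380],[298,35],[470,383],[528,247]])/3.7+[230,270]
def pts(p):
    x,y,a,w,f,b,lz,zt=p
    L=np.array([[f,w,zt],[f,-w,zt],[b,w,zt],[b,-w,zt],[-.093,.04,lz],[-.093,-.04,lz]])
    c,s=np.cos(a),np.sin(a)
    return L@np.array([[c,-s,0],[s,c,0],[0,0,1]]).T+[x,y,0]
def res(p):
    P=pts(p); return np.r_[(proj("top",P)-T).ravel(),(proj("scene",P)-S).ravel(),(p[7]-.0985)*2000,(p[4]+.069)*500,(p[5]-.069)*500]
o=least_squares(res,[.55,.15,-1.1,.112,-.069,.069,.095,.0985])
print(np.round(o.x,4)); print(np.round(res(o.x),1)); print(np.round(pts(o.x),3))
for n,u in dict(can=(128,157),pin=(147,222),barrel=(316,174),spare=(393,195),ring=(143,271)).items(): print(n,ray("top",u,0.0).round(3))
E
```

```text
[ 0.626   0.1798 -1.0792  0.1116 -0.068   0.0696  0.098   0.0984]
[-0.6  1.  -1.2 -0.8 -1.   0.5  0.2  1.5 -0.2 -0.2 -0.5  0.1  0.1 -0.5
 -0.6 -0.8 -0.8  0.2 -0.4 -0.2 -1.   0.4 -0.4 -0.3 -0.2  0.5  0.3]
[[0.692 0.292 0.098]
 [0.496 0.187 0.098]
 [0.757 0.171 0.098]
 [0.561 0.066 0.098]
 [0.617 0.281 0.098]
 [0.547 0.243 0.098]]
can [0.675 0.482 0.   ]
pin [0.507 0.427 0.   ]
barrel [ 0.634 -0.003  0.   ]
spare [ 0.581 -0.2    0.   ]
ring [0.382 0.433 0.   ]
```

The crops confirm it: low grey case with its lip at top crop (115,375), hinge line along (298,47)-(487,415), and the handled -y end at the bottom. Next I'll write a motion helper and check clearances to the can and the pin.

```bash
cat >> h.py <<'E'
from scipy.spatial.transform import Rotation as Rn
C0=np.array([.626,.1798,0]); YAW=-1.0792
cx=np.array([np.cos(YAW),np.sin(YAW),0]); cy=np.array([-cx[1],cx[0],0]); Z=np.array([0,0,1.])
def w(p): return C0+p[0]*cx+p[1]*cy+p[2]*Z
def cf(p): d=np.array(p)-C0; return np.round([d@cx,d@cy,d[2]],4)
def Rt(e,s=1):
    e=np.radians(e); z=np.cos(e)*cx-np.sin(e)*Z; y=s*cy; return np.c_[np.cross(y,z),y,z]
def inc(state,p,R=None):
    R0=Rn.from_quat(state["eef_rot"]).as_matrix()
    sh=R0.T@(np.array(p)-state["ee_pos"]); rv=np.zeros(3) if R is None else Rn.from_matrix(R0.T@R).as_rotvec()
    return np.round(sh,4).tolist(),np.round(rv,3).tolist()
def show(state):
    R0=Rn.from_quat(state["eef_rot"]).as_matrix()
    print("t",round(state["time"],2),"case-frame tcp",cf(state["ee_pos"]),"e",round(np.degrees(np.arcsin(-R0[2,2])),1),"zaxis case",np.round([R0[:,2]@cx,R0[:,2]@cy],3),"yaxis",np.round([R0[:,1]@cx,R0[:,1]@cy,R0[2,1]],3),"F",np.round(state["ft_force"],2),"q",np.round(state["joint_positions"],2))
E
python3 - <<'E'
from h import *
from bench import r
print("can",cf(ray("top",(126,156),.175)),"pin",cf(ray("top",(147,221),.03)))
s=r.read_state(); show(s)
print(inc(s,w((-.20,-.01,.20)),Rt(35)))
E
```

```text
can [-0.2123  0.1303  0.175 ] pin [-0.2665  0.0071  0.03  ]
t 0.15 case-frame tcp [-0.5931 -0.2098  0.222 ] e 89.9 zaxis case [ 0.001 -0.001] yaxis [-0.73   0.683 -0.001] F [ 0.42 -0.22  0.29] q [-1.33  0.33 -0.06  1.46  0.02  1.35 -0.09]
([-0.4145, -0.1504, 0.0221], [0.391, -0.904, 0.754])
```

```bash
python3 - <<'E'
from h import *
from bench import r
s=r.read_state()
print(inc(s,w((-.20,-.025,.20)),Rt(35)))
E
```

```text
([-0.4035, -0.1606, 0.0222], [0.391, -0.904, 0.754])
```

Emit:
step_arm(increments=[[[-0.04,-0.016,-0.006],[0.04,-0.09,0.075]],[[-0.08,-0.032,-0.012],[0.08,-0.18,0.15]],[[-0.12,-0.048,-0.018],[0.12,-0.27,0.225]],[[-0.16,-0.064,-0.024],[0.16,-0.36,0.3]],[[-0.2,-0.08,-0.03],[0.195,-0.45,0.375]]], hand=1, grip_force=10)

```text
time: 0.65
ee_pos: [0.3346, 0.4739, 0.2526]
eef_rot: [0.308, 0.92, -0.125, 0.209]
ft_force: [0.5, 0.4, -0.6]
width: 0.0547
```

```bash
cat > st.py <<'E'
import sys
from h import *
from bench import r
a=[float(v) for v in sys.argv[1:]]
s=r.read_state(); show(s); print("w",round(s["width"],4))
if a: print(inc(s,w(a[:3]),Rt(a[3]) if len(a)>3 else None))
E
python3 st.py -.2 -.025 .2 35
```

```text
t 0.65 case-frame tcp [-0.3969 -0.118   0.2526] e 61.8 zaxis case [0.461 0.101] yaxis [-0.395  0.913 -0.102] F [ 0.48  0.36 -0.59] q [-1.36  0.37  0.11  1.44  0.38  1.6  -0.37]
w 0.0547
([-0.1689, 0.0125, 0.1465], [0.195, -0.45, 0.376])
```

Emit:
step_arm(increments=[[[-0.034,0.0025,0.029],[0.04,-0.09,0.075]],[[-0.068,0.005,0.058],[0.08,-0.18,0.15]],[[-0.102,0.0075,0.087],[0.12,-0.27,0.225]],[[-0.136,0.01,0.116],[0.16,-0.36,0.3]],[[-0.169,0.0125,0.146],[0.195,-0.45,0.376]]])

```text
time: 1.15
ee_pos: [0.5103, 0.3439, 0.2002]
eef_rot: [0.456, 0.76, -0.237, 0.398]
ft_force: [0.0, 1.4, -0.2]
width: 0.015
```

```bash
python3 st.py -.15 -.025 .09 35; python3 - <<'E'
from bench import r
import cv2
for n in ["scene","top","wrist"]:
    cv2.imwrite(f"pics/{n}1.png",r.camera(n)["pixels"])
E
```

```text
t 1.15 case-frame tcp [-0.1993 -0.0245  0.2002] e 34.8 zaxis case [0.821 0.   ] yaxis [0.001 1.    0.002] F [ 0.02  1.36 -0.16] q [-1.29  0.65  0.31  1.41  0.63  1.64 -0.64]
w 0.015
([0.0623, -0.0006, 0.1034], [0.0, 0.003, -0.002])
```

View pics/scene1.png

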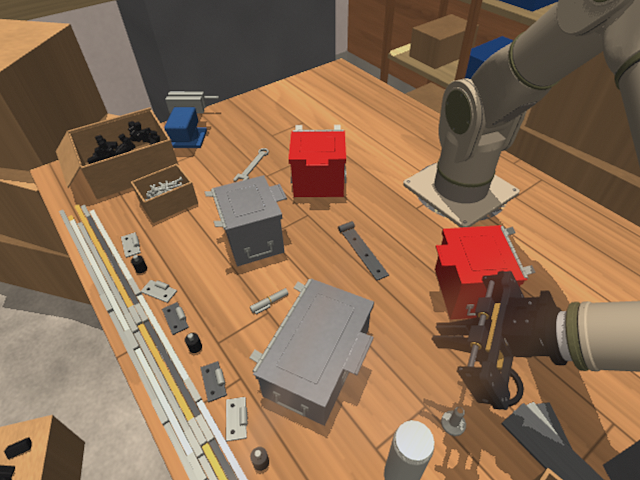

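View pics/top1.png

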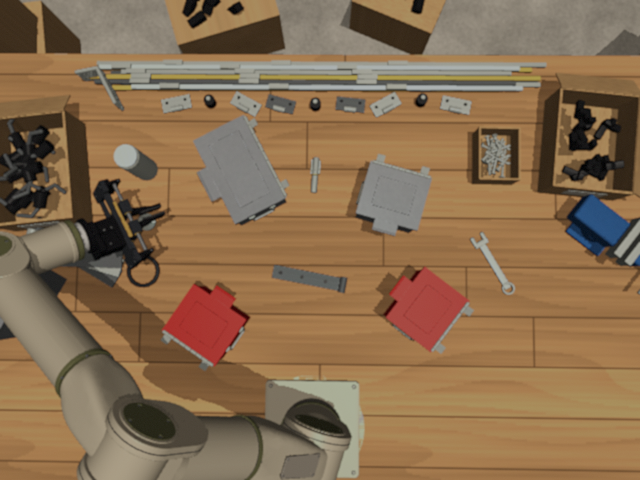

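View pics/wrist1.png

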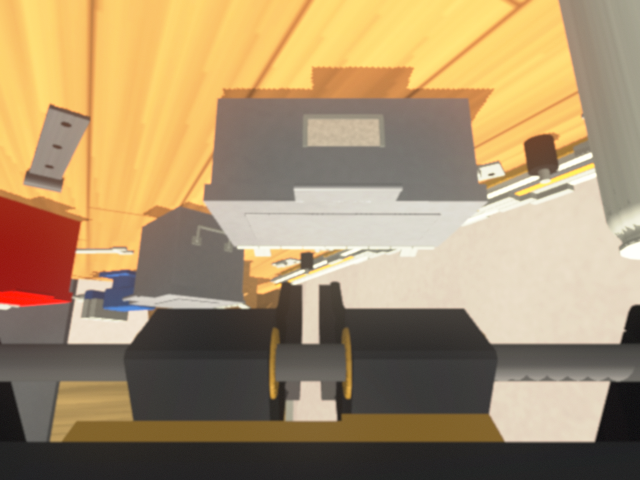

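```bash
python3 - <<'E'
from h import *
from bench import r
c=r.camera("wrist")
P=np.array([w(p) for p in [(-.093,.04,.096),(-.093,-.04,.096),(-.069,.1116,.0985),(-.069,-.1116,.0985),(-.065,.11,0),(-.065,-.11,0)]])
u=proj(None,P,c["camera_matrix"],c["extrinsics"]); print(u.round(1))
im=c["pixels"].copy()
for a in u: cv2.circle(im,tuple(int(v) for v in a.round()),3,(0,0,255),1)
cv2.imwrite("pics/w2.png",cv2.resize(im[60:280,180:510],None,fx=2.4,fy=2.4))
E
python3 st.py -.135 -.025 .08 45
```

```text
[[399.2 186.2]
 [292.7 186. ]
 [482.5 201.5]
 [205.3 200.9]
 [465.6  99.4]
 [217.   99.2]]
t 1.35 case-frame tcp [-0.1995 -0.0253  0.1994] e 34.9 zaxis case [ 0.82  -0.002] yaxis [ 0.001  1.    -0.002] F [-0.19  0.14  1.37] q [-1.28  0.65  0.3   1.42  0.62  1.64 -0.63]
w 0.0026
([0.061, 0.0005, 0.1212], [-0.002, 0.176, 0.001])
```

View pics/w2.png

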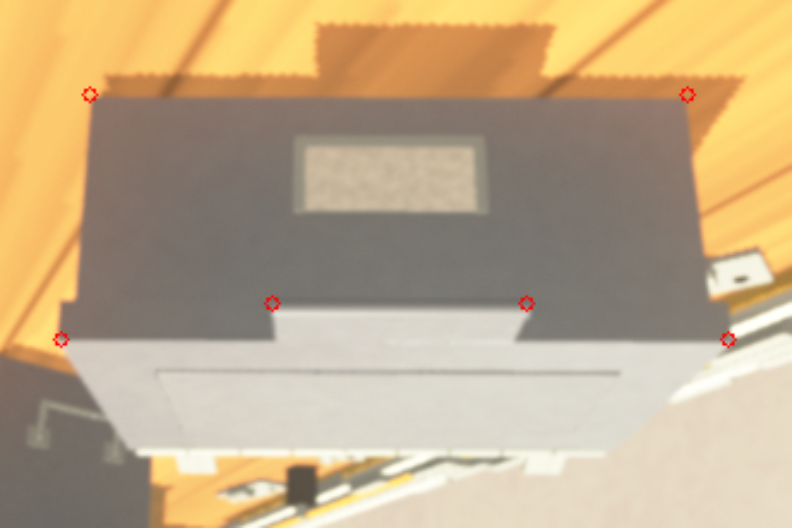

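```bash
python3 st.py -.14 -.025 .065 45
```

```text
t 1.35 case-frame tcp [-0.1995 -0.0253  0.1994] e 34.9 zaxis case [ 0.82  -0.002] yaxis [ 0.001  1.    -0.002] F [-0.19  0.14  1.37] q [-1.28  0.65  0.3   1.42  0.62  1.64 -0.63]
w 0.0026
([0.0761, 0.0005, 0.1257], [-0.002, 0.176, 0.001])
```

Emit:
step_arm(increments=[[[0.015,0,0.025],[0,0.04,0]],[[0.03,0,0.05],[0,0.08,0]],[[0.046,0,0.076],[0,0.12,0]],[[0.061,0,0.101],[0,0.16,0]],[[0.076,0,0.126],[0,0.176,0]]])

```text
time: 1.85
ee_pos: [0.5376, 0.2922, 0.0655]
eef_rot: [0.475, 0.793, -0.195, 0.327]
ft_force: [-0.0, -0.2, 0.0]
width: 0.0005
```

```bash
python3 st.py -.088 -.025 .06 45; python3 - <<'E'
from bench import r
import cv2
for n in ["scene","wrist"]:
    cv2.imwrite(f"pics/{n}3.png",r.camera(n)["pixels"])
E
```

```text
t 1.85 case-frame tcp [-0.1408 -0.0249  0.0655] e 45.3 zaxis case [0.704 0.001] yaxis [-0.001  1.     0.001] F [-0.02 -0.15  0.04] q [-1.15  0.67  0.28  1.59  0.55  1.3  -0.67]
w 0.0005
([-0.0337, -0.0002, 0.0411], [0.001, -0.005, -0.0])
```

View pics/scene3.png

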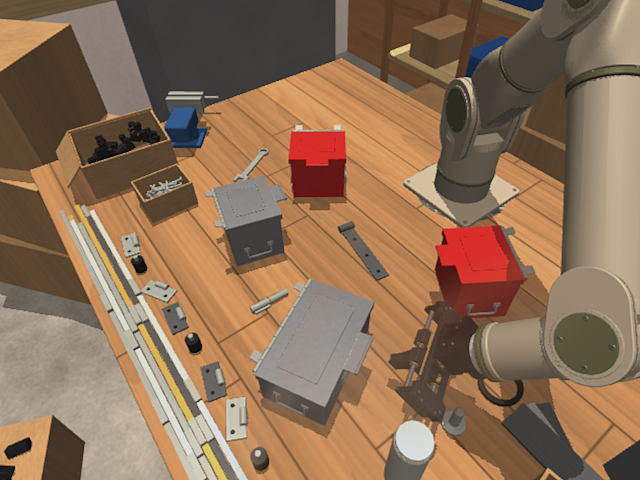

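Emit:
step_arm(increments=[[[-0.008,0,0.01],[0,0,0]],[[-0.017,0,0.021],[0,0,0]],[[-0.025,0,0.031],[0,0,0]],[[-0.034,0,0.041],[0,0,0]],[[-0.034,0,0.041],[0,0,0]]])

```text
time: 2.45
ee_pos: [0.5628, 0.2395, 0.0594]
eef_rot: [0.476, 0.792, -0.199, 0.327]
ft_force: [0.7, 0.4, -0.0]
width: 0.0006
```

```bash
python3 - <<'E'
from h import *
from bench import r
s=r.read_state(); show(s)
e=np.radians(45); h=np.array([.069,.097]); up=np.array([np.sin(e),np.cos(e)]); d=np.array([np.cos(e),-np.sin(e)])
for th in [-.03,0,.1,.2,.3,.4,.5,.6,.7,.8,.9,1.0,1.1,1.2,1.3,1.4,1.5,1.6,1.65,1.7,1.75,1.8]:
    if th<e: C=h+.162*np.array([-np.cos(th),np.sin(th)])+.015*d-up*.004
    else: C=h+.147*np.array([-np.cos(th),np.sin(th)])-up*.003
    t=C-up*.0095
    print(th,t.round(3),inc(s,w((t[0],-.025,t[1])))[0])
E
```

```text
t 2.45 case-frame tcp [-0.0825 -0.0275  0.0594] e 44.9 zaxis case [ 0.708 -0.006] yaxis [ 0.005  1.    -0.004] F [ 0.66  0.37 -0.04] q [-1.1   0.65  0.3   1.65  0.59  1.23 -0.64]
-0.03 [-0.092  0.072] [-0.0023, 0.0024, -0.0155]
0 [-0.092  0.077] [-0.0057, 0.0024, -0.019]
0.1 [-0.091  0.093] [-0.0177, 0.0024, -0.0299]
0.2 [-0.089  0.109] [-0.0307, 0.0023, -0.0395]
0.3 [-0.085  0.125] [-0.0447, 0.0023, -0.0477]
0.4 [-0.079  0.14 ] [-0.0594, 0.0022, -0.0545]
0.5 [-0.072  0.155] [-0.0747, 0.0022, -0.0598]
0.6 [-0.064  0.168] [-0.0904, 0.0022, -0.0636]
0.7 [-0.054  0.181] [-0.1065, 0.0022, -0.0658]
0.8 [-0.042  0.194] [-0.1234, 0.0022, -0.0663]
0.9 [-0.031  0.203] [-0.1381, 0.0022, -0.0653]
1.0 [-0.019  0.212] [-0.1526, 0.0022, -0.0629]
1.1 [-0.007  0.219] [-0.1668, 0.0023, -0.0591]
1.2 [0.007 0.225] [-0.1805, 0.0023, -0.0538]
1.3 [0.021 0.23 ] [-0.1936, 0.0024, -0.0472]
1.4 [0.035 0.233] [-0.206, 0.0024, -0.0393]
1.5 [0.05  0.235] [-0.2176, 0.0025, -0.0302]
1.6 [0.064 0.235] [-0.2282, 0.0026, -0.0201]
1.65 [0.072 0.235] [-0.2331, 0.0026, -0.0146]
1.7 [0.079 0.234] [-0.2377, 0.0026, -0.0089]
1.75 [0.086 0.233] [-0.242, 0.0027, -0.0029]
1.8 [0.094 0.231] [-0.246, 0.0027, 0.0032]
```

Emit:
step_arm(increments=[[[-0.002,0.002,-0.012],[0,0,0]],[[-0.006,0.002,-0.019],[0,0,0]],[[-0.012,0.002,-0.025],[0,0,0]],[[-0.018,0.002,-0.03],[0,0,0]],[[-0.024,0.002,-0.035],[0,0,0]]])

```text
time: 2.95
ee_pos: [0.5607, 0.2493, 0.1016]
eef_rot: [0.475, 0.792, -0.198, 0.327]
ft_force: [-1.9, 5.2, -0.9]
width: 0.0006
```

```bash
cat > arc.py <<'E'
from h import *
from bench import r
import sys
s=r.read_state(); show(s)
E=float(sys.argv[1]); ths=[float(v) for v in sys.argv[2:]]
e=np.radians(E); h=np.array([.069,.097]); up=np.array([np.sin(e),np.cos(e)]); d=np.array([np.cos(e),-np.sin(e)])
for th in ths:
    if th<e: C=h+.162*np.array([-np.cos(th),np.sin(th)])+.015*d-up*.004
    else: C=h+.147*np.array([-np.cos(th),np.sin(th)])-up*.003
    t=C-up*.0095
    print(th,t.round(3),inc(s,w((t[0],-.025,t[1])),Rt(E)))
E
python3 arc.py 45 .1 .2 .3 .4 .5 .6; python3 - <<'E'
from bench import r
import cv2
for n in ["scene","wrist"]:
    cv2.imwrite(f"pics/{n}4.png",r.camera(n)["pixels"])
E
```

```text
t 2.95 case-frame tcp [-0.0921 -0.0248  0.1016] e 45.1 zaxis case [ 0.706 -0.004] yaxis [ 0.003  1.    -0.003] F [-1.85  5.25 -0.92] q [-1.11  0.59  0.31  1.62  0.58  1.3  -0.6 ]
0.1 [-0.091  0.093] ([0.0054, -0.0002, 0.0068], [-0.004, -0.001, 0.0])
0.2 [-0.089  0.109] ([-0.0076, -0.0002, -0.0028], [-0.004, -0.001, 0.0])
0.3 [-0.085  0.125] ([-0.0216, -0.0003, -0.0111], [-0.004, -0.001, 0.0])
0.4 [-0.079  0.14 ] ([-0.0362, -0.0003, -0.0179], [-0.004, -0.001, 0.0])
0.5 [-0.072  0.155] ([-0.0515, -0.0003, -0.0233], [-0.004, -0.001, 0.0])
0.6 [-0.064  0.168] ([-0.0673, -0.0003, -0.0271], [-0.004, -0.001, 0.0])
```

View pics/scene4.png

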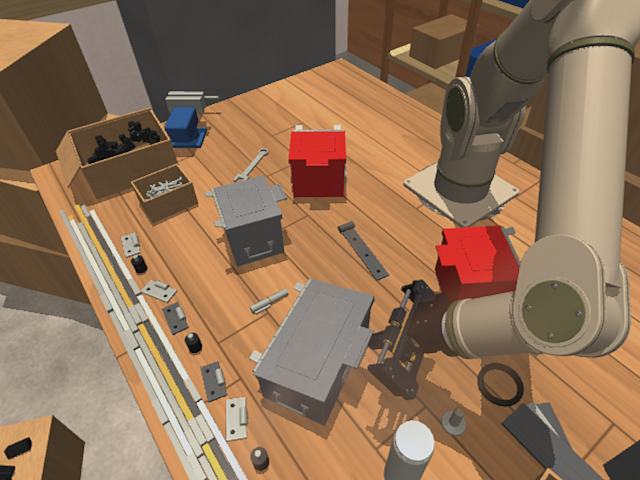

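View pics/wrist4.png

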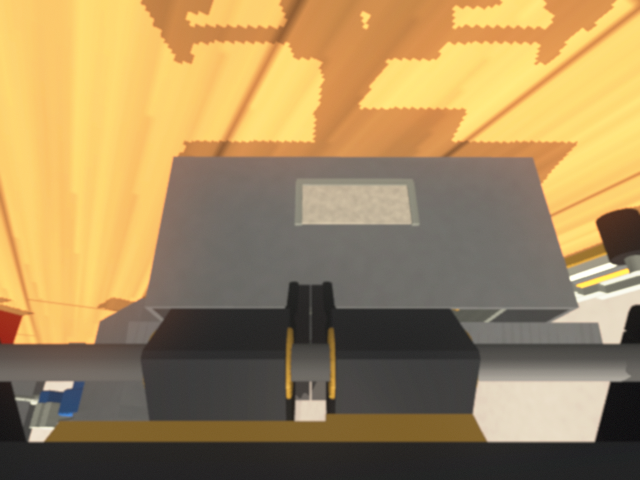

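Emit:
step_arm(increments=[[[-0.008,0,-0.006],[0,0,0]],[[-0.015,0,-0.01],[0,0,0]],[[-0.022,0,-0.014],[0,0,0]],[[-0.029,0,-0.018],[0,0,0]],[[-0.036,0,-0.021],[0,0,0]]])

```text
time: 3.55
ee_pos: [0.5662, 0.2396, 0.1434]
eef_rot: [0.476, 0.792, -0.198, 0.327]
ft_force: [-1.9, 1.9, -0.7]
width: 0.0005
```

```bash
python3 arc.py 45 .3 .4 .5 .6 .7 .8 .9 1; python3 - <<'E'
from bench import r
import cv2
for n in ["scene","wrist"]:
    cv2.imwrite(f"pics/{n}5.png",r.camera(n)["pixels"])
E
```

```text
t 3.55 case-frame tcp [-0.081  -0.0245  0.1434] e 45.1 zaxis case [ 0.706 -0.004] yaxis [ 0.004  1.    -0.002] F [-1.87  1.92 -0.66] q [-1.11  0.54  0.32  1.61  0.59  1.35 -0.55]
0.3 [-0.085  0.125] ([0.0158, -0.0005, 0.0106], [-0.004, -0.001, -0.001])
0.4 [-0.079  0.14 ] ([0.0012, -0.0005, 0.0038], [-0.004, -0.001, -0.001])
0.5 [-0.072  0.155] ([-0.0141, -0.0005, -0.0016], [-0.004, -0.001, -0.001])
0.6 [-0.064  0.168] ([-0.0299, -0.0005, -0.0054], [-0.004, -0.001, -0.001])
0.7 [-0.054  0.181] ([-0.0459, -0.0005, -0.0076], [-0.004, -0.001, -0.001])
0.8 [-0.042  0.194] ([-0.0629, -0.0005, -0.0082], [-0.004, -0.001, -0.001])
0.9 [-0.031  0.203] ([-0.0775, -0.0004, -0.0072], [-0.004, -0.001, -0.001])
1.0 [-0.019  0.212] ([-0.092, -0.0004, -0.0048], [-0.004, -0.001, -0.001])
```

View pics/scene5.png

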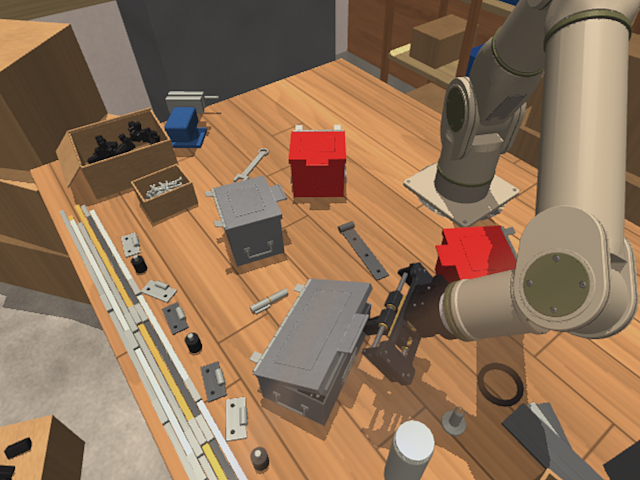

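View pics/wrist5.png

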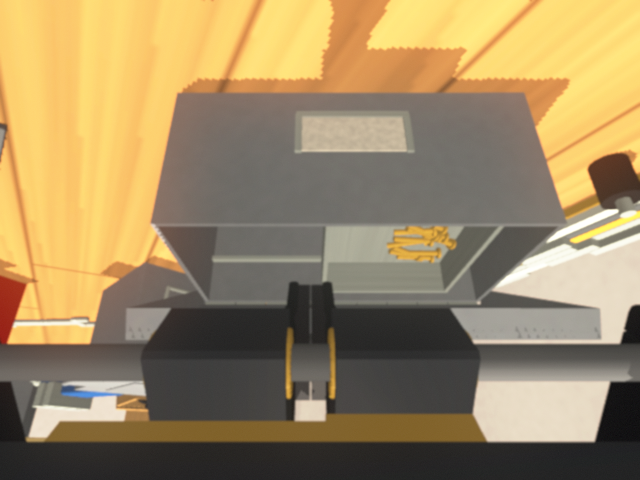

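Emit:
step_arm(increments=[[[-0.012,0,-0.001],[0,0,0]],[[-0.024,0,-0.004],[0,0,0]],[[-0.036,0,-0.006],[0,0,0]],[[-0.048,0,-0.007],[0,0,0]],[[-0.06,0,-0.008],[0,0,0]]])

```text
time: 4.15
ee_pos: [0.5845, 0.2057, 0.1929]
eef_rot: [0.477, 0.792, -0.197, 0.327]
ft_force: [-0.3, 0.2, -0.4]
width: 0.0009
```

```bash
python3 arc.py 45 .8 .9 1 1.1 1.2 1.3 1.4; python3 - <<'E'
from bench import r
import cv2
for n in ["scene","wrist"]:
    cv2.imwrite(f"pics/{n}6.png",r.camera(n)["pixels"])
E
```

```text
t 4.15 case-frame tcp [-0.0424 -0.0244  0.1929] e 45.0 zaxis case [ 0.707 -0.004] yaxis [ 0.005  1.    -0.   ] F [-0.32  0.15 -0.38] q [-1.07  0.46  0.34  1.61  0.61  1.38 -0.47]
0.8 [-0.042  0.194] ([-0.0007, -0.0006, -0.0004], [-0.004, -0.001, -0.003])
0.9 [-0.031  0.203] ([-0.0153, -0.0006, 0.0005], [-0.004, -0.001, -0.003])
1.0 [-0.019  0.212] ([-0.0298, -0.0005, 0.0029], [-0.004, -0.001, -0.003])
1.1 [-0.007  0.219] ([-0.044, -0.0004, 0.0068], [-0.004, -0.001, -0.003])
1.2 [0.007 0.225] ([-0.0577, -0.0004, 0.012], [-0.004, -0.001, -0.003])
1.3 [0.021 0.23 ] ([-0.0709, -0.0003, 0.0186], [-0.004, -0.001, -0.003])
1.4 [0.035 0.233] ([-0.0833, -0.0002, 0.0264], [-0.004, -0.001, -0.003])
```

View pics/scene6.png

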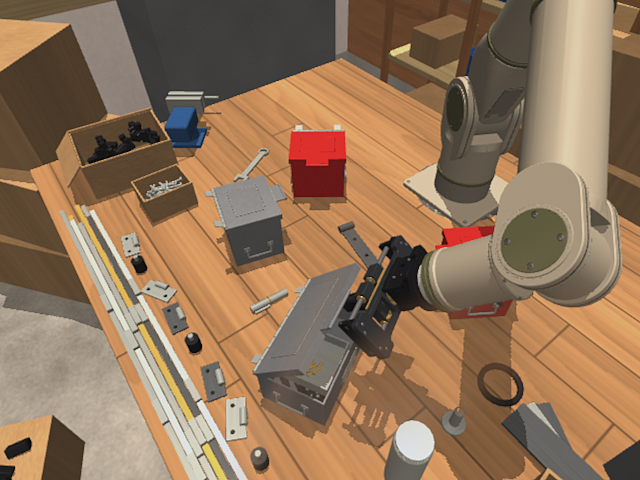

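Emit:
step_arm(increments=[[[-0.012,0,0],[0,0,0]],[[-0.024,0,0.002],[0,0,0]],[[-0.036,0,0.004],[0,0,0]],[[-0.048,0,0.008],[0,0,0]],[[-0.06,0,0.013],[0,0,0]]])

```text
time: 4.75
ee_pos: [0.6097, 0.1581, 0.2277]
eef_rot: [0.478, 0.791, -0.197, 0.328]
ft_force: [-0.9, 0.3, 0.5]
width: 0.0006
```

```bash
python3 arc.py 45 1.2 1.3 1.4 1.5 1.6 1.65 1.7; python3 - <<'E'
from bench import r
import cv2
for n in ["scene","wrist"]:
    cv2.imwrite(f"pics/{n}7.png",r.camera(n)["pixels"])
E
```

```text
t 4.75 case-frame tcp [ 0.0114 -0.0246  0.2277] e 45.0 zaxis case [ 0.707 -0.004] yaxis [0.007 1.    0.002] F [-0.88  0.26  0.48] q [-1.02  0.41  0.38  1.61  0.64  1.36 -0.38]
1.2 [0.007 0.225] ([0.0049, -0.0004, -0.0014], [-0.004, -0.001, -0.007])
1.3 [0.021 0.23 ] ([-0.0082, -0.0003, 0.0052], [-0.004, -0.001, -0.007])
1.4 [0.035 0.233] ([-0.0206, -0.0002, 0.013], [-0.004, -0.001, -0.007])
1.5 [0.05  0.235] ([-0.0322, -0.0001, 0.0221], [-0.004, -0.001, -0.007])
1.6 [0.064 0.235] ([-0.0428, 0.0, 0.0322], [-0.004, -0.001, -0.007])
1.65 [0.072 0.235] ([-0.0477, 0.0001, 0.0377], [-0.004, -0.001, -0.007])
1.7 [0.079 0.234] ([-0.0523, 0.0001, 0.0434], [-0.004, -0.001, -0.007])
```

View pics/scene7.png

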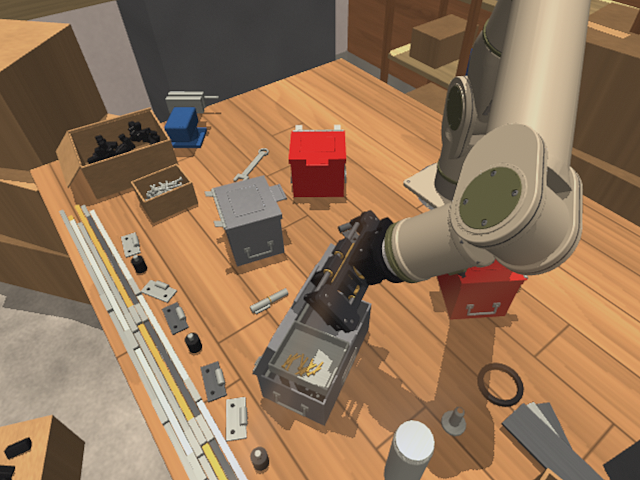

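View pics/wrist7.png

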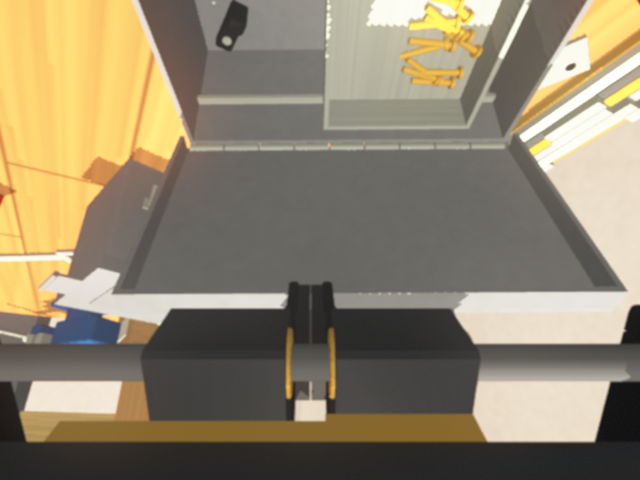

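Emit:
step_arm(increments=[[[-0.01,0,0.005],[0,0,0]],[[-0.019,0,0.012],[0,0,0]],[[-0.027,0,0.018],[0,0,0]],[[-0.034,0,0.024],[0,0,0]],[[-0.04,0,0.03],[0,0,0]]])

```text
time: 5.35
ee_pos: [0.6344, 0.1109, 0.2375]
eef_rot: [0.48, 0.789, -0.197, 0.329]
ft_force: [0.2, 0.1, 3.1]
width: 0.0003
```

Emit:
step_arm(increments=[[[-0.005,0,0.005],[0,0,0]],[[-0.009,0,0.01],[0,0,0]],[[-0.012,0,0.014],[0,0,0]],[[-0.015,0,0.018],[0,0,0]],[[-0.017,0,0.02],[0,0,0]]])

```text
time: 5.85
ee_pos: [0.6465, 0.0873, 0.235]
eef_rot: [0.48, 0.789, -0.197, 0.329]
ft_force: [-0.1, 0.2, -0.4]
width: 0.0003
```

```bash
python3 arc.py 45 1.6 1.65 1.7 1.75 1.8 1.85; python3 - <<'E'
from bench import r
import cv2
for n in ["scene","wrist","top"]:
    cv2.imwrite(f"pics/{n}8.png",r.camera(n)["pixels"])
E
```

```text
t 5.85 case-frame tcp [ 0.0913 -0.0256  0.235 ] e 44.9 zaxis case [ 0.709 -0.005] yaxis [0.012 1.    0.005] F [-0.14  0.2  -0.44] q [-0.93  0.39  0.42  1.63  0.67  1.28 -0.3 ]
1.6 [0.064 0.235] ([0.0189, 0.0002, -0.019], [-0.005, 0.002, -0.011])
1.65 [0.072 0.235] ([0.014, 0.0003, -0.0136], [-0.005, 0.002, -0.011])
1.7 [0.079 0.234] ([0.0094, 0.0004, -0.0078], [-0.005, 0.002, -0.011])
1.75 [0.086 0.233] ([0.005, 0.0005, -0.0019], [-0.005, 0.002, -0.011])
1.8 [0.094 0.231] ([0.001, 0.0006, 0.0043], [-0.005, 0.002, -0.011])
1.85 [0.101 0.229] ([-0.0027, 0.0006, 0.0106], [-0.005, 0.002, -0.011])
```

View pics/scene8.png

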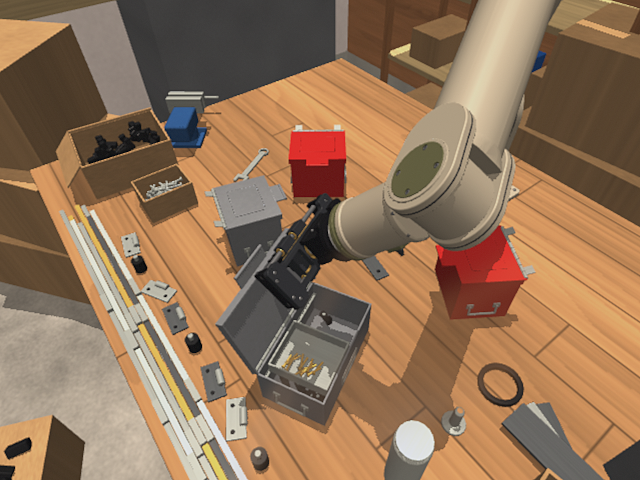

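View pics/wrist8.png

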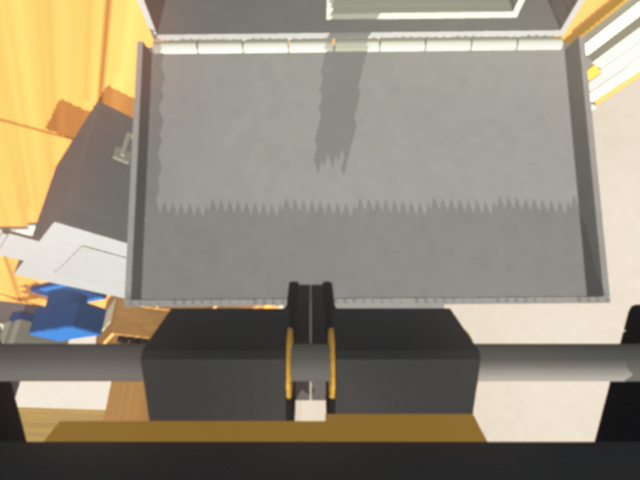

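```bash
python3 st.py 0.0 0 .26 60; python3 st.py -.02 .03 .24 90
```

```text
t 6.0 case-frame tcp [ 0.0908 -0.0254  0.2353] e 44.9 zaxis case [ 0.709 -0.005] yaxis [0.012 1.    0.005] F [ 0.96 -0.02  0.3 ] q [-0.93  0.39  0.42  1.63  0.67  1.28 -0.3 ]
w 0.0001
([0.0469, 0.0244, -0.0819], [-0.003, 0.264, -0.012])
t 6.0 case-frame tcp [ 0.0908 -0.0254  0.2353] e 44.9 zaxis case [ 0.709 -0.005] yaxis [0.012 1.    0.005] F [ 0.96 -0.02  0.3 ] q [-0.93  0.39  0.42  1.63  0.67  1.28 -0.3 ]
w 0.0001
([0.0755, 0.0541, -0.0821], [0.0, 0.788, -0.013])
```

Emit:
step_arm(increments=[[[0.015,0.005,-0.025],[0,0,0]],[[0.03,0.01,-0.05],[0,0,0]],[[0.047,0.02,-0.075],[0,0.1,0]],[[0.06,0.035,-0.085],[0,0.24,-0.005]],[[0.07,0.048,-0.085],[0,0.38,-0.01]]])

```text
time: 6.5
ee_pos: [0.638, 0.2126, 0.2469]
eef_rot: [0.502, 0.842, -0.101, 0.172]
ft_force: [-0.5, 0.1, -0.8]
width: 0.0003
```

```bash
python3 st.py -.02 .03 .22 90;python3 - <<'E'
from bench import r
import cv2
for n in ["scene","wrist","top"]:
    cv2.imwrite(f"pics/{n}9.png",r.camera(n)["pixels"])
E
```

```text
t 6.5 case-frame tcp [-0.0232  0.0261  0.2469] e 67.0 zaxis case [0.39  0.004] yaxis [-0.004  1.     0.002] F [-0.48  0.09 -0.84] q [-0.83  0.42  0.32  1.37  0.27  1.38 -0.09]
w 0.0003
([0.0076, 0.0039, 0.026], [0.003, 0.401, 0.003])
```

View pics/scene9.png

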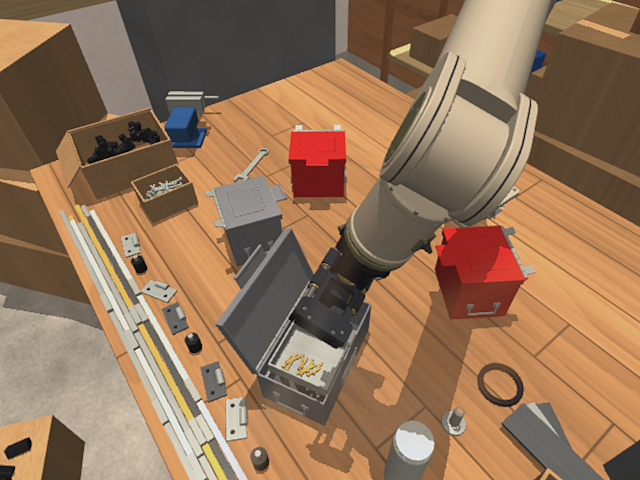

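View pics/wrist9.png

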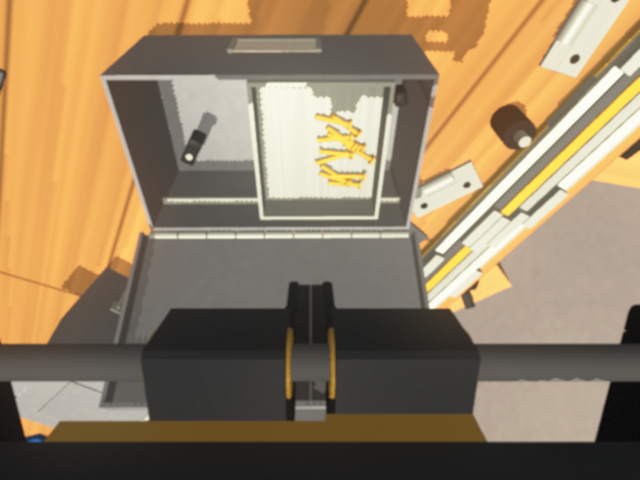

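The lid rests open at about its stop. I'll measure the rim and tray in an enlarged wrist view, with the predicted points overlaid.

```bash
python3 - <<'E'
from h import *
from bench import r
c=r.camera("wrist")
P=[(-.065,.11,.095),(-.065,-.11,.095),(.065,.11,.095),(.065,-.11,.095),(.058,.005,.0895),(-.058,.005,.0895),(.058,.105,.0895)]
u=proj(None,np.array([w(p) for p in P]),c["camera_matrix"],c["extrinsics"]); print(u.round(1))
np.savez("w9.npz",K=c["camera_matrix"],E=c["extrinsics"])
im=cv2.resize(c["pixels"][20:270,90:450],None,fx=2.2,fy=2.2,interpolation=cv2.INTER_CUBIC)
for a in u: cv2.circle(im,tuple(int(v) for v in ((a-[90,20])*2.2).round()),4,(0,0,255),1)
cv2.imwrite("pics/w9c.png",im)
E
```

```text
[[445.8  66.6]
 [100.8  69.4]
 [413.7 224.3]
 [153.3 225.9]
 [289.1 214.5]
 [281.8  75.8]
 [407.8 213.8]]
```

View pics/w9c.png

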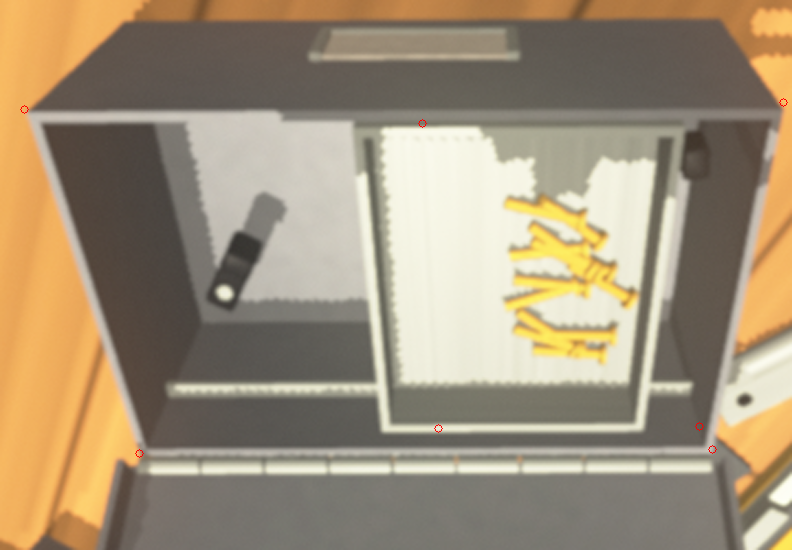

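```bash
python3 - <<'E'
from h import *
from scipy.optimize import least_squares
d=np.load("w9.npz");K,E=d["K"],d["E"]
T=np.array([[780,113],[35,113],[713,447],[140,447]])/2.2+[90,20]
L=np.array([(-.065,.11,.095),(-.065,-.11,.095),(.065,.11,.095),(.065,-.11,.095)])
def P(p):
    c,s=np.cos(p[2]),np.sin(p[2]); return L@np.array([[c,-s,0],[s,c,0],[0,0,1]]).T+[p[0],p[1],0]
o=least_squares(lambda p:(proj(None,P(p),K,E)-T).ravel(),[.626,.18,-1.079])
print(o.x.round(4),o.fun.round(1))
def wray(u,z):
    dd=E[:3,:3]@((np.linalg.inv(K)@[u[0],u[1],1])*[1,-1,-1]); return E[:3,3]+dd*(z-E[2,3])/dd[2]
c,s=np.cos(o.x[2]),np.sin(o.x[2])
for n,u in dict(rout_back=(382,432),rin_back=(390,425),rout_front=(357,127),rin_front=(366,138),lback=(645,428),lfront=(688,130)).items():
    q=wray(np.array(u)/2.2+[90,20],.0895); dd=q-[o.x[0],o.x[1],0]
    print(n,"fit frame",np.round([dd@[c,s,0],dd@[-s,c,0]],4),"old",cf(q))
E
```

```text
[ 0.6274  0.179  -1.0865] [ 2.7 -1.3 -2.7 -1.  -0.3  3.1  0.3  3.3]
rout_back fit frame [ 0.0585 -0.0171] old [ 0.0598 -0.0167  0.0895]
rin_back fit frame [ 0.0551 -0.0138] old [ 0.0564 -0.0133  0.0895]
rout_front fit frame [-0.0582 -0.0159] old [-0.0569 -0.0146  0.0895]
rin_front fit frame [-0.0549 -0.0135] old [-0.0536 -0.0122  0.0895]
lback fit frame [0.0567 0.0839] old [0.0587 0.0843 0.0895]
lfront fit frame [-0.0573  0.0836] old [-0.0552  0.0849  0.0895]
```

```bash
sed -i 's/C0=.*YAW=.*/C0=np.array([.627,.1793,0]); YAW=-1.083/' h.py; python3 st.py -.005 .007 .2 90
```

```text
t 6.7 case-frame tcp [-0.0184  0.0228  0.2459] e 66.5 zaxis case [ 0.398 -0.001] yaxis [ 0.001  1.    -0.001] F [-0.44  0.89 -0.02] q [-0.83  0.42  0.33  1.38  0.28  1.38 -0.1 ]
w 0.0009
([0.006, -0.0157, 0.0474], [-0.001, 0.41, -0.001])
```

Emit:
step_arm(increments=[[[0.001,-0.003,0.009],[0,0.1,0]],[[0.002,-0.006,0.018],[0,0.2,0]],[[0.004,-0.01,0.028],[0,0.3,0]],[[0.006,-0.016,0.047],[0,0.41,0]],[[0.006,-0.016,0.047],[0,0.41,0]]])

```text
time: 7.2
ee_pos: [0.6296, 0.1817, 0.1973]
eef_rot: [0.519, 0.855, -0.003, -0.002]
ft_force: [0.4, -2.1, -0.7]
width: 0.0003
```

```bash
python3 st.py -.005 .007 .11 90
```

```text
t 7.2 case-frame tcp [-0.0009  0.0034  0.1973] e 89.6 zaxis case [ 0.    -0.007] yaxis [ 0.007  1.    -0.007] F [ 0.4  -2.1  -0.66] q [-0.55  0.42  0.27  1.42 -0.11  1.33  0.21]
w 0.0003
([0.0042, 0.0042, 0.0873], [-0.007, 0.0, -0.007])
```

Emit:
step_arm(increments=[[[0.001,0.001,0.02],[-0.003,0,-0.003]],[[0.002,0.002,0.04],[-0.007,0,-0.007]],[[0.004,0.004,0.06],[-0.007,0,-0.007]],[[0.004,0.004,0.075],[-0.007,0,-0.007]],[[0.004,0.004,0.08],[-0.007,0,-0.007]]])

```text
time: 7.7
ee_pos: [0.6289, 0.1877, 0.115]
eef_rot: [0.514, 0.857, -0.002, -0.001]
ft_force: [0.2, 0.0, -0.1]
width: 0.0003
```

```bash
python3 st.py -.005 .007 .077 90; python3 - <<'E'
from bench import r
import cv2
for n in ["scene","wrist","top"]:
    im=r.camera(n)["pixels"]; cv2.imwrite(f"pics/{n}10.png",im)
    if n=="scene": cv2.imwrite("pics/s10c.png",cv2.resize(im[220:440,220:400],None,fx=2.7,fy=2.7))
E
```

```text
t 7.7 case-frame tcp [-0.0065  0.0057  0.115 ] e 89.8 zaxis case [ 0.001 -0.004] yaxis [-0.002  1.    -0.004] F [ 0.17  0.01 -0.08] q [-0.55  0.48  0.26  1.51 -0.13  1.17  0.22]
w 0.0003
([-0.0015, 0.0015, 0.038], [-0.004, 0.001, 0.002])
```

View pics/s10c.png

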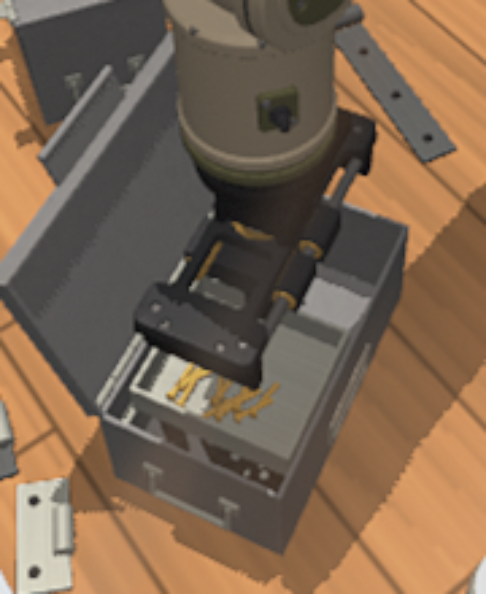

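View pics/wrist10.png

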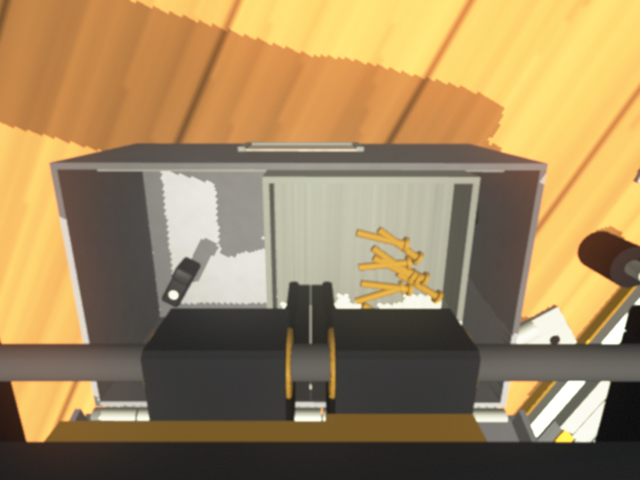

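Emit:
step_arm(increments=[[[-0.001,0.001,0.01],[0,0,0]],[[-0.001,0.001,0.02],[0,0,0]],[[-0.001,0.001,0.028],[0,0,0]],[[-0.001,0.001,0.034],[0,0,0]],[[-0.001,0.001,0.036],[0,0,0]]])

```text
time: 8.35
ee_pos: [0.6316, 0.1865, 0.0805]
eef_rot: [0.515, 0.857, -0.001, 0.0]
ft_force: [-0.2, 0.1, 0.5]
width: 0.0005
```

```bash
python3 st.py -.004 -.05 .077 90
```

```text
t 8.35 case-frame tcp [-0.0042  0.0074  0.0805] e 89.9 zaxis case [ 0.001 -0.002] yaxis [-0.     1.    -0.002] F [-0.15  0.07  0.52] q [-0.54  0.52  0.25  1.53 -0.14  1.11  0.23]
w 0.0005
([-0.0002, -0.0574, 0.0036], [-0.002, 0.001, 0.0])
```

Emit:
step_arm(increments=[[[0,-0.005,0.002],[0,0,0]],[[0,-0.012,0.003],[0,0,0]],[[0,-0.02,0.003],[0,0,0]],[[0,-0.028,0.003],[0,0,0]],[[0,-0.036,0.003],[0,0,0]]])

```text
time: 8.85
ee_pos: [0.5992, 0.1692, 0.0779]
eef_rot: [0.515, 0.857, -0.001, 0.0]
ft_force: [0.8, 0.1, -1.4]
width: 0.0005
```

```bash
python3 st.py -.004 -.08 .077 90; python3 - <<'E'
from bench import r
import cv2
for n in ["scene","wrist"]:
    im=r.camera(n)["pixels"]; cv2.imwrite(f"pics/{n}11.png",im)
E
```

```text
t 8.85 case-frame tcp [-0.0041 -0.0293  0.0779] e 89.9 zaxis case [ 0.001 -0.001] yaxis [-0.     1.    -0.001] F [ 0.83  0.1  -1.43] q [-0.55  0.45  0.26  1.64 -0.12  1.07  0.23]
w 0.0005
([-0.0001, -0.0507, 0.0009], [-0.001, 0.001, 0.0])
```

View pics/wrist11.png

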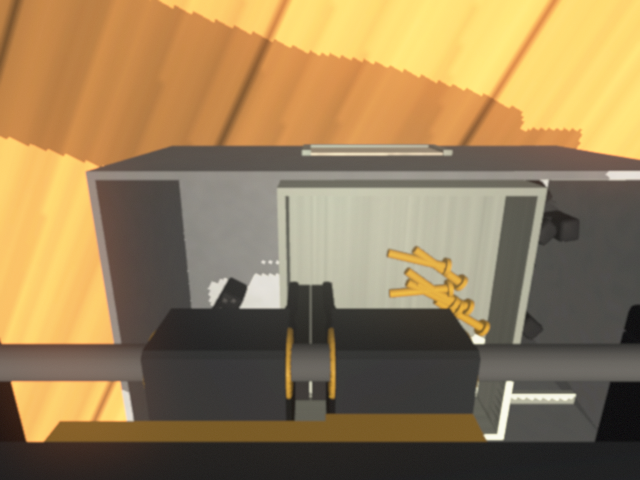

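Emit:
step_arm(increments=[[[0,-0.008,0.001],[0,0,0]],[[0,-0.016,0.001],[0,0,0]],[[0,-0.024,0.001],[0,0,0]],[[0,-0.032,0.001],[0,0,0]],[[0,-0.04,0.001],[0,0,0]]])

```text
time: 9.45
ee_pos: [0.5629, 0.1498, 0.077]
eef_rot: [0.516, 0.857, -0.001, -0.0]
ft_force: [0.8, -0.1, 1.4]
width: 0.0003
```

```bash
python3 st.py -.004 -.087 .077 90; python3 - <<'E'
from bench import r
import cv2
for n in ["scene","wrist"]:
    im=r.camera(n)["pixels"]; cv2.imwrite(f"pics/{n}12.png",im)
E
```

```text
t 9.45 case-frame tcp [-0.0039 -0.0704  0.077 ] e 89.9 zaxis case [ 0.001 -0.002] yaxis [ 0.     1.    -0.002] F [ 0.81 -0.1   1.38] q [-0.55  0.37  0.26  1.75 -0.11  1.04  0.23]
w 0.0003
([0.0001, -0.0166, 0.0001], [-0.002, 0.001, -0.0])
```

View pics/wrist12.png

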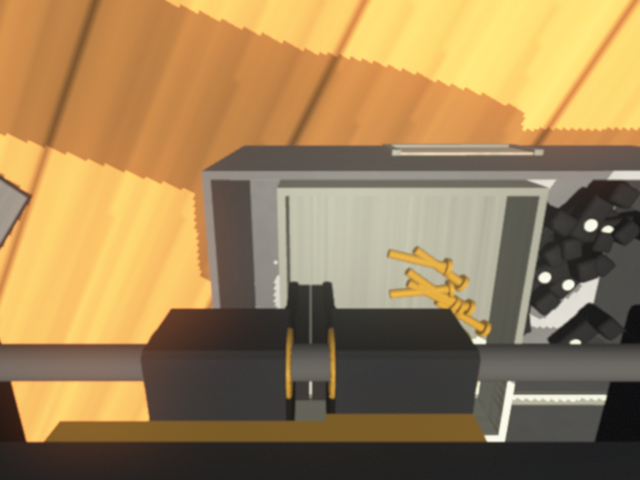

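Emit:
step_arm(increments=[[[0,-0.005,0],[0,0,0]],[[0,-0.01,0],[0,0,0]],[[0,-0.014,0],[0,0,0]],[[0,-0.016,0],[0,0,0]]])

```text
time: 9.95
ee_pos: [0.548, 0.1416, 0.0769]
eef_rot: [0.516, 0.857, -0.002, -0.001]
ft_force: [1.2, 0.7, -1.2]
width: 0.0002
```

```bash
python3 st.py -.004 -.093 .077 90; python3 - <<'E'
from bench import r
import cv2
for n in ["wrist"]:
    im=r.camera(n)["pixels"]; cv2.imwrite(f"pics/{n}13.png",im)
E
```

```text
t 9.95 case-frame tcp [-0.0037 -0.0875  0.0769] e 89.8 zaxis case [ 0.001 -0.003] yaxis [ 0.001  1.    -0.003] F [ 1.23  0.67 -1.2 ] q [-0.56  0.34  0.26  1.8  -0.1   1.03  0.23]
w 0.0002
([0.0003, -0.0055, -0.0001], [-0.003, 0.001, -0.001])
```

View pics/wrist13.png

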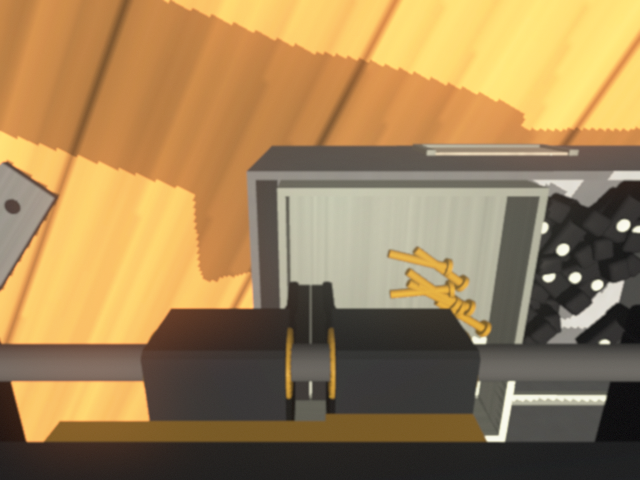

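Emit:
step_arm(increments=[[[0,-0.0015,0],[0,0,0]],[[0,-0.003,0],[0,0,0]],[[0,-0.004,0],[0,0,0]],[[0,-0.004,0],[0,0,0]]])

```text
time: 10.4
ee_pos: [0.5442, 0.1395, 0.0769]
eef_rot: [0.516, 0.857, -0.002, -0.001]
ft_force: [-0.0, 0.1, -0.4]
width: 0.0005
```

```bash
python3 st.py -.004 -.093 .077 90; python3 - <<'E'
from bench import r
import cv2
for n in ["wrist"]:
    im=r.camera(n)["pixels"]; cv2.imwrite(f"pics/{n}14.png",cv2.resize(im[140:320,230:570],None,fx=2.3,fy=2.3))
E
```

```text
t 10.4 case-frame tcp [-0.0036 -0.0918  0.0769] e 89.8 zaxis case [ 0.001 -0.004] yaxis [ 0.001  1.    -0.004] F [-0.01  0.09 -0.36] q [-0.56  0.33  0.26  1.81 -0.1   1.02  0.23]
w 0.0005
([0.0004, -0.0012, -0.0001], [-0.004, 0.001, -0.001])
```

View pics/wrist14.png

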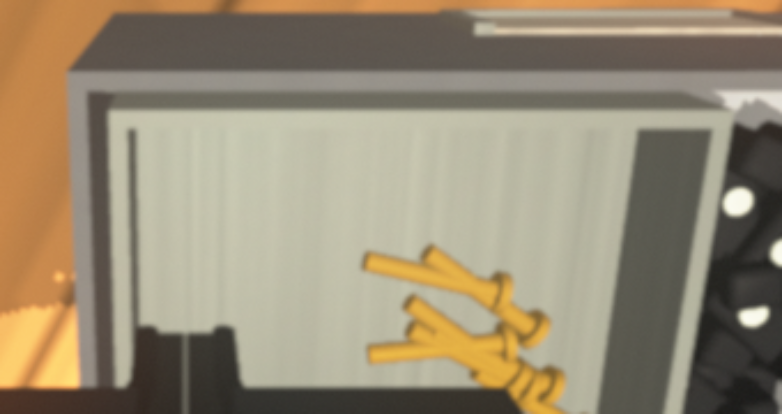

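Emit:
step_arm(increments=[[[0,-0.001,0],[0,0,0]],[[0,-0.002,0],[0,0,0]],[[0,-0.002,0],[0,0,0]]])

```text
time: 10.75
ee_pos: [0.5439, 0.1393, 0.077]
eef_rot: [0.516, 0.857, -0.0, 0.001]
ft_force: [8.9, 4.3, -7.4]
width: 0.0004
```

```bash
python3 st.py; python3 - <<'E'
from bench import r
import cv2
for n in ["wrist"]:
    im=r.camera(n)["pixels"]; cv2.imwrite(f"pics/{n}15.png",cv2.resize(im[140:320,230:570],None,fx=2.3,fy=2.3))
E
```

```text
t 10.75 case-frame tcp [-0.0036 -0.0922  0.077 ] e 89.9 zaxis case [ 0.001 -0.   ] yaxis [ 0.  1. -0.] F [ 8.92  4.3  -7.36] q [-0.56  0.32  0.26  1.81 -0.1   1.02  0.23]
w 0.0004
```

View pics/wrist15.png

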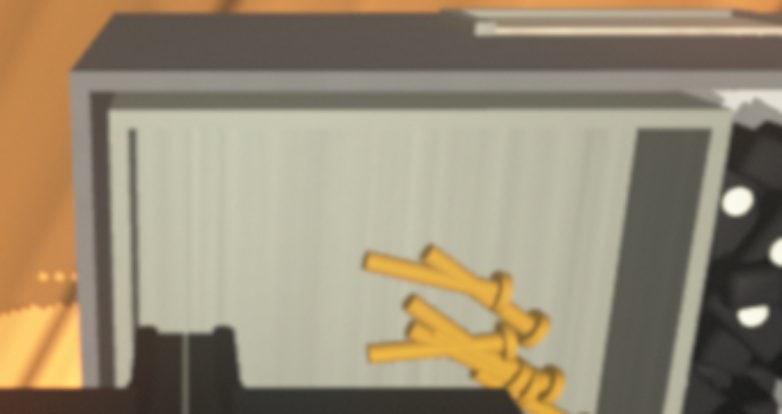

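At the end stop: about 10 N and no further motion. Backing off and lifting out.

Emit:
step_arm(increments=[[[0,0.003,0],[0,0,0]],[[0,0.006,0],[0,0,0]],[[0,0.008,-0.01],[0,0,0]],[[0,0.008,-0.03],[0,0,0]],[[0,0.008,-0.06],[0,0,0]]])

```text
time: 11.3
ee_pos: [0.55, 0.1427, 0.1369]
eef_rot: [0.516, 0.857, -0.002, -0.0]
ft_force: [0.1, -0.2, -0.1]
width: 0.0005
```

Emit:
step_arm(increments=[[[0.01,0,-0.04],[0,0,0]],[[0.03,0,-0.08],[0,0,0]],[[0.06,0,-0.12],[0,0,0]],[[0.09,0,-0.14],[0,0,0]],[[0.1,0,-0.15],[0,0,0]]])

```text
time: 11.8
ee_pos: [0.5024, 0.2348, 0.29]
eef_rot: [0.514, 0.858, 0.0, -0.0]
ft_force: [-0.2, 0.6, -0.1]
width: 0.0007
```

```bash
python3 st.py; python3 - <<'E'
from bench import r
import cv2
for n in ["scene","wrist","top"]:
    im=r.camera(n)["pixels"]; cv2.imwrite(f"pics/{n}16.png",im)
E
```

```text
t 11.8 case-frame tcp [-0.1074 -0.084   0.29  ] e 90.0 zaxis case [-0.  0.] yaxis [-0.003  1.     0.   ] F [-0.24  0.63 -0.13] q [-0.71  0.14  0.21  1.56 -0.03  1.45 -0.  ]
w 0.0007
```

View pics/scene16.png

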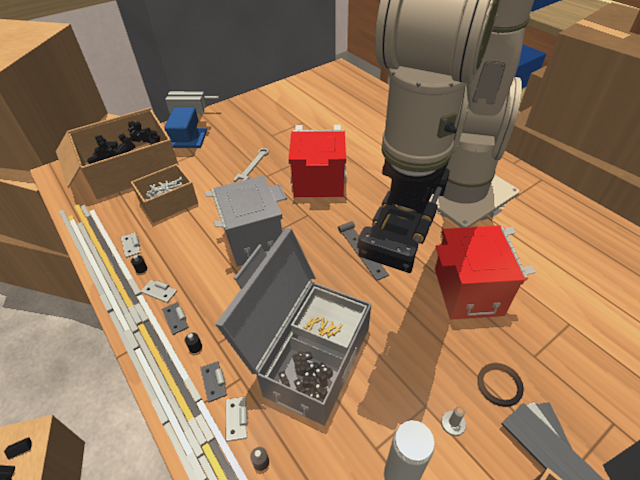

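View pics/top16.png

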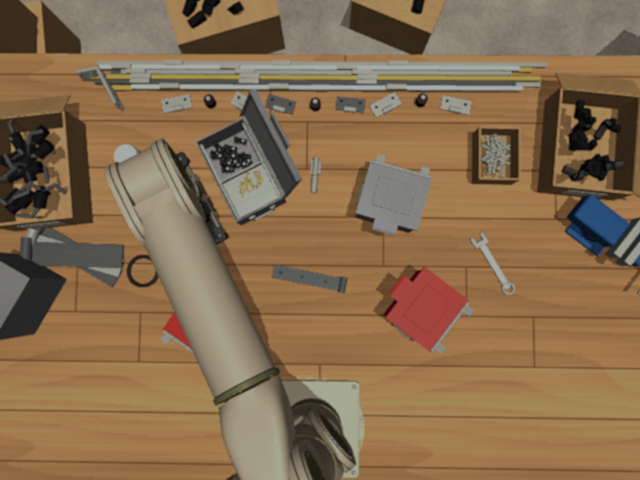

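View pics/wrist16.png

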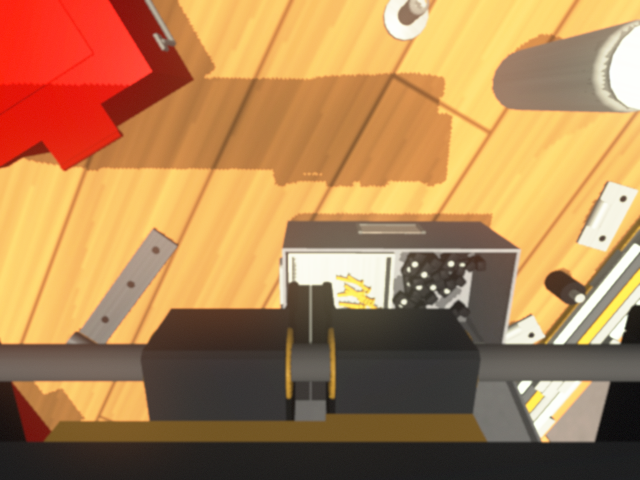

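Scene: lid leaning back (top edge (290,230)-(222,325)), tray at the right end, fittings uncovered at (307,375), bystanders where they were. One numeric check of lid angle and case position follows, then I'll hand in.

```bash
python3 - <<'E'
from h import *
im=cv2.imread("pics/scene16.png")
for th,col in [(1.7,(255,0,0)),(1.92,(0,0,255))]:
    P=[(.069-rr*np.cos(th),y,.097+rr*np.sin(th)) for rr,y in[(.162,.04),(.162,-.04),(.138,.1116),(.138,-.1116)]]
    u=proj("scene",np.array([w(p) for p in P])); print(th,u.round(1).tolist())
    for a in u: cv2.circle(im,tuple(int(v) for v in a.round()),2,col,1)
for p in [(-.065,.11,.095),(-.065,-.11,.095),(-.02,-.105,.0895)]:
    a=proj("scene",w(p))[0]; cv2.circle(im,tuple(int(v) for v in a.round()),2,(0,255,0),1)
cv2.imwrite("pics/s16c.png",cv2.resize(im[220:430,210:390],None,fx=2.8,fy=2.8))
E
```

```text
1.7 [[252.0, 283.0], [276.8, 248.6], [231.2, 327.5], [298.6, 231.1]]
1.92 [[234.5, 279.1], [259.8, 245.7], [216.0, 323.2], [284.8, 229.1]]
```

View pics/s16c.png

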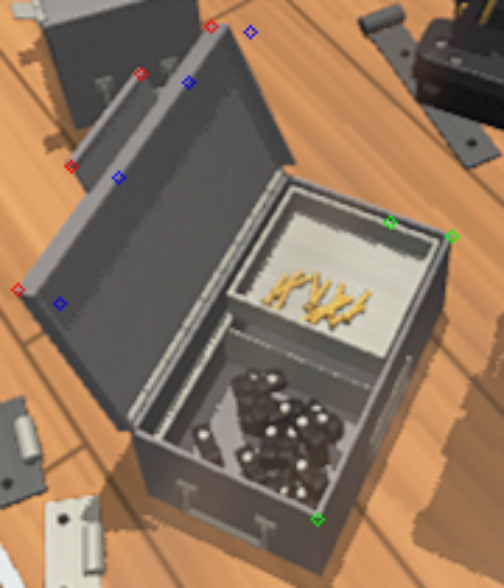

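The lid matches 1.92 rad (red marks), the tray is at the end stop, and the case is in place.

```bash
python3 - <<'E'
from bench import r
print(r.close_job())
E
```

```text
the job is handed in; nothing more can be done
None
```

The wide grey case is open, its tray is pushed fully across to the right end, and I handed the job in after about 12 s of robot time; the hand-in reported no verdict. With the fingers shut and tilted 45° under the lip, I pushed the lid up and over past upright. I then pushed the tray's right-hand wall with the fingertips pointing down until it met the end stop, and lifted clear.

Last checks:
- **Lid:** its lip in the scene picture matches the position expected at the 1.92 rad stop.
- **Tray:** it stopped moving at the end stop with about 10 N on the fingers, well under the 35 N limit. It had started about 20 mm off the left end, not at 0; the first step's limit is 60 mm.
- **Case:** it is within about 2 mm of where it started.
- **Taller case and things lying around:** the taller case is shut. It and the loose items in view look unmoved in the pictures, but I did not measure them. In the last top picture the arm hides the hinge pin and partly covers the spray can and ring; all three show in place in the scene picture.
- **Robot:** it stands clear, touching nothing.

None of the checks failed or disagreed.

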